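Prime the vacuum clamping station

TASK

Prime the vacuum clamping station on the bench: first pull the red valve knob up to its stop, where it stays out by itself, and then turn the black spring-return dial clockwise past the first two clicks to the third click (the three orange dots). The dial runs back if it is let go, so finish while still holding it at the third click with the fingers. Leave the brush jar, the block plane and the black clamp where they are.

Things in the scene. Friction and masses are not known exactly. Their poses are not given: they have to be found in the camera images.
- board: Plywood board 130 x 310 x 12 mm, fixed on the bench; origin at the centre of its underside, y along its length, z up. Carries the valve unit and the selector unit about 95 mm either side of its centre along y; which is at which end varies, and each is turned a little by itself. A brass pipe joins them, its fitting at the middle 46 mm above the bench.
- valve_unit: Grey valve housing 64 x 64 x 35 mm, fixed on the board; origin at the centre of its underside (12 mm above the bench), z up. The red pull knob stands in the middle of its top.
- knob_head (a point): Centre of the head of the red pull knob, on its vertical axis; moves up with it. The head is a round button 34 mm in diameter, 20 mm high, on a 14 mm steel stem. Pushed in, this point is 28 mm above the grey housing's top (75 mm above the bench), the head's underside 18 mm above the housing and 13 mm above a collar 28 mm wide round the stem.
- valve_knob (a joint): How far the red knob is pulled up: 0 = in, 0.024 m = fully out at its stop. A spring draws it in with up to about 7 N over the first 17 mm; beyond that it snaps over and is held out against the stop, and stays out when let go.
- selector_unit: Blue selector housing 86 x 86 x 44 mm, fixed; origin under its centre, 12 mm above the bench, on the dial's vertical axis; x, y along its sides. Marks on top, 0.4 rad apart clockwise: white line (dial at rest), one white dot, two white dots, three orange dots (third click). In this frame the pointer at rest is 0.6 rad from +x towards +y, at the third click 0.6 rad from +x towards -y.
- dial_grip (a point): Mid height of the black dial's bar grip, on the dial's vertical axis, 78.5 mm above the bench. The bar is 46 long, 14 wide, 26 mm high (top 90.5 mm above the bench) on a disc 48 mm across, top 65.5 mm above the bench. A white line marks its pointer end. This point turns with the dial and has the selector unit's yaw at rest; the pointer lies at the point's yaw + 0.6 rad.
- dial (a joint): Angle of the dial, clockwise seen from above (yaw falls as it grows): 0 = at rest, clicks at 0.4, 0.8 and 1.2 rad, hard stop at 1.55 rad. A spring turns it back to 0 from everywhere with 0.04 Nm at rest to 0.09 Nm at the third click, and the clicks add or take off 0.03 Nm; it does not stay anywhere by itself.
- block_plane: Loose bystander: grey metal block plane 49 x 160 x 47 mm on the bench left of the vice; origin at the centre of its underside.
- black_clamp: Loose bystander: black spring clamp 79 x 131 x 17 mm lying behind the station; origin at the centre of its underside.
- brush_jar: Loose bystander: glass brush jar 66 mm in diameter, 86 mm high, standing behind the vice, in front of the wooden bit box; origin at the centre of its underside.

How it is judged:
By the outcome, as a careful person would: the job done as asked, in the order asked, and still so for the second after the job is handed in, while the arm keeps its last pose, push and grip.
It also fails if it takes over 45 s, if anything falls off the work surface, if the arm or the gripper's body presses on something with over 40 N, if the wrist force passes 120 N, or if a joint passes its speed limit or range.

ROBOT

A 6-joint arm with a two-finger parallel gripper is mounted at the origin on a cart in front of the work surface, level with it; the furniture and walls round the work are solid. World frame = base frame: x ahead of the robot, y to its left, z up, the work surface at z = 0. Lengths are in m, angles in rad, forces in N, time in s.
With the tool pointing down it reaches from about 0.35 to 0.85 m from the base axis. Payload 8.1 kg.
Tool frame: the origin (TCP) lies on the centre line of the jaws, within the pads' length; the fingertips stand 22 mm ahead of it and the grasp point (between the pads) lies 3 mm ahead of it; z points along the fingers, y is the line along which they close (so a half turn about z gives the same grasp; the last joint's range is limited). The gripper opens to 93 mm and grips with 3 to 60 N. Pads are 15 mm wide; open, the fingers measure 128 mm over their backs; the gripper's body (75 mm by 188 mm) begins 65 mm behind the grasp point.
Start: joints at [-1.414, 0.13, 1.488, -0, 1.523, -0.085], TCP at [0.144, -0.583, 0.241] pointing down, gripper open.
Joint ranges: [-2.96, 2.96], [-0.89, 2.26], [0.02, 2.5], [-1.34, 4.48], [0, 2.73], [-2.66, 2.66]. Speed limits (rad/s): [2.39, 2.39, 2.79, 3.14, 3.14, 3.14].

INTERFACE

Orientations are given as a rotation vector (axis times angle).
In Python, from plant import robot gives the robot as it stands.
- The arm moves only by the tool shift_gripper, called as name([rows], argument=value, ...), one row to a line, values as JSON. Schema: {"type":"object","properties":{"increments":{"type":"array","items":{"type":"array","items":{"type":"array","items":{"type":"number"},"minItems":5,"maxItems":5},"minItems":1,"maxItems":20},"minItems":1,"maxItems":1},"squeeze":{"type":"number"},"only":{"type":"string"},"quiet":{"type":"boolean"},"lines":{"type":"string"}},"required":["increments"],"additionalProperties":false}. increments is a list that holds a single list of rows (three levels of brackets), with 1 to 20 rows, each of 5 numbers: the finger opening in m, then dx, dy, dz in shares of 100 cm (1.0 is 100 cm), then a turn about the tool's z in a scale on which 1.0 is pi/2 rad; each row shifts and turns the commanded pose from where the row before left it, along the tool's axes as they then stand; what a row does not reach is not made up. A row lasts 1/10 s, in which the tool goes at most 0.05 m and 0.15 rad, less where a joint would pass 70% of its speed; a pose out of reach is approached as far as the arm can. The fingers move at their own pace and stop on an object; squeeze is the grip in N (left out, the last holds). Time passes only in rows, so rows that do not move let the fingers close. The tool returns the time, the measured TCP pose, the force, the opening and the grip force at its end. only (a regular expression) keeps the lines of the reply that match it, lines (a string "A,B") keeps lines A to B, and quiet returns only ok. No shift or turn number may pass 1 either way. Input that does not fit is refused with a message, and nothing moves.
- robot.read_state(): the state, without advancing time (a new reading comes with each control period).
- robot.read_camera(name): name is "scene" or "top" or "wrist"; returns a dict with "image" (400x640x3 uint8, red, green, blue), "fx", "fy", "cx", "cy" (pixels), "R" (3x3) and "t" (3): a world point X has camera coordinates R X + t. Camera axes: x right, y down, z forward; pixel columns grow to the right and rows downward; lengths in m; the calibration is good to about 2 mm. A picture is of the moment at which its call begins. There is no depth.
- robot.close_job(): hands the job in; it is judged then, once.
The state is a dict: "t": time; "q": joint angles; "dq": joint speeds; "joint_torque": joint torques, N m; "tool_pos": TCP position; "orientation": TCP orientation; "force": force on the tool from outside, world axes, zero at the start; "wrist_torque": the same for the moment, N m; "opening": finger opening in m; "gripper_force": force on a finger pad.
Only numpy, scipy, OpenCV 4.12 (cv2) and the standard library are available. Lean on these libraries where they do the work, as an engineer would, in place of code of your own. Each camera call takes 0.05 s, during which the arm holds its last target. There are 200 camera calls.

## Working session

There is one attempt and no reset: what is moved stays moved. The work goes in short steps, Python scripts to look and compute and a tool call to move; the robot and the scene stay as the last step left them, time stands still between calls to the robot, and variables do not carry over. Pictures are saved under pics/ and viewed, at most 10 in all, crops included, and the job is handed in when it is done.

```bash
mkdir -p pics; ls
```

Run:
```python
from plant import robot
import cv2,pickle
d={}
for n in("scene","top"):
    c=robot.read_camera(n);d[n]=c
    cv2.imwrite(f"pics/{n}0.png",c["image"][:,:,::-1])
    print(n,c["fx"],c["cx"],c["cy"],c["R"],c["t"])
pickle.dump(d,open("cams.pkl","wb"))
s=robot.read_state();print(s["t"],s["tool_pos"],s["orientation"])
```

```text
pics
plant.py
scene 502.965674052855 323.829937239399 205.71905038729943 [[-0.6951143  -0.71861327 -0.02027499]
 [-0.31676189  0.33147743 -0.88869827]
 [ 0.64535107 -0.61132454 -0.458044  ]] [0.40764612 0.26100591 1.00108376]
top 407.2250501623106 315.4549611003125 205.2780303491105 [[-0.00122257 -0.99990933  0.0134102 ]
 [-0.98219312 -0.00131869 -0.18786944]
 [ 0.18787009 -0.01340108 -0.98210246]] [0.02526991 0.59167354 1.01259688]
0.1 [ 0.14362126 -0.58208043  0.23972273] [-3.11706718e+00 -3.78721493e-01  1.18286067e-04]
```

View pics/top0.png

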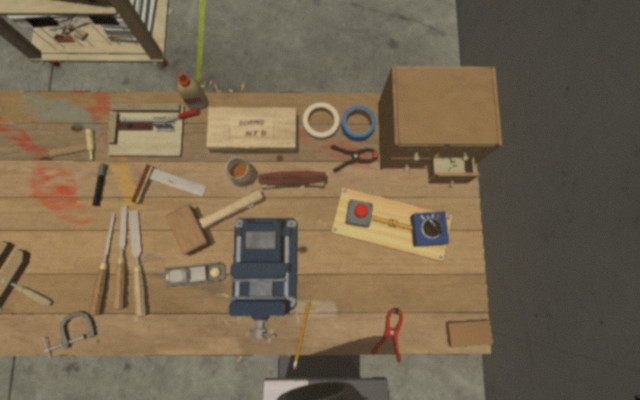

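View pics/scene0.png

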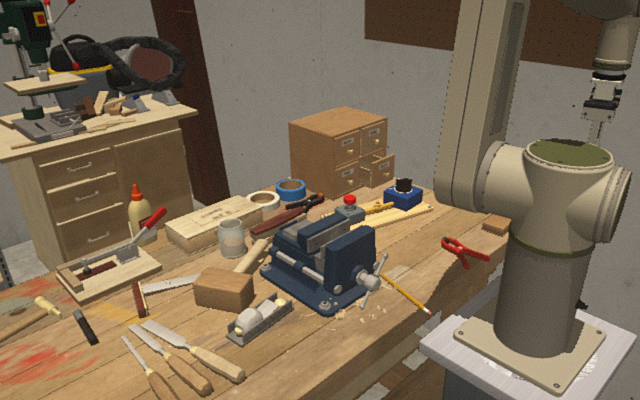

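The top view shows the board at right: red knob at (361,211) on the grey valve, and the dial at (431,229) on the blue selector. The scene view shows the knob at (350,200) and the dial at (404,185). The vice stands left of the knob.

Create h.py:
```python
import numpy as np,cv2
def ray(c,u,v,z):
    R=np.array(c["R"]);t=np.array(c["t"]);o=-R.T@t
    d=R.T@np.array([(u-c["cx"])/c["fx"],(v-c["cy"])/c["fy"],1]);return o+d*(z-o[2])/d[2]
def blob(m):
    cs,_=cv2.findContours(m.astype(np.uint8),cv2.RETR_EXTERNAL,cv2.CHAIN_APPROX_NONE)
    return max(cs,key=cv2.contourArea)
def masks(im):
    h=cv2.cvtColor(im,cv2.COLOR_RGB2HSV);H,S,V=[h[...,i] for i in range(3)]
    return {"red":((H<8)|(H>172))&(S>150)&(V>90),"blue":(H>105)&(H<125)&(S>150)&(V>40)}
```

Run:
```python
import pickle,cv2,numpy as np
from h import *
d=pickle.load(open("cams.pkl","rb"))
c=d["top"];im=c["image"]
x0,y0=325,180;cr=im[y0:265,x0:460]
m=masks(cr)
for n,z in(("red",.085),("blue",.056)):
    b=blob(m[n]);r=cv2.minAreaRect(b);print(n,cv2.contourArea(b),r)
    M=cv2.moments(b);u,v=M["m10"]/M["m00"]+x0,M["m01"]/M["m00"]+y0
    print("centroid",u,v,ray(c,u,v,z))
    print("box world",[ray(c,p[0]+x0,p[1]+y0,z)[:2].round(4) for p in cv2.boxPoints(r)])
a=cv2.resize(cr,None,fx=5.5,fy=5.5,interpolation=cv2.INTER_CUBIC)
cv2.imwrite("pics/crop1.png",a[:,:,::-1])
```

```text
red 108.5 ((35.75, 30.25), (11.31370735168457, 12.020814895629883), 45.0)
centroid 360.78955453149 210.1689708141321 [ 0.57356885 -0.0898644   0.085     ]
box world [array([ 0.5727, -0.0687]), array([ 0.5948, -0.0909]), array([ 0.574 , -0.1108]), array([ 0.5521, -0.0887])]Traceback (most recent call last):
  File "<stdin>", line 8, in <module>
  File "h.py", line 7, in blob
    return max(cs,key=cv2.contourArea)
ValueError: max() iterable argument is empty
```

shift_gripper([
  [[0.09,0.037,-0.026,-0.003,0],[0.09,0.037,-0.026,-0.003,0],[0.09,0.037,-0.026,-0.003,0],[0.09,0.037,-0.026,-0.003,0],[0.09,0.037,-0.026,-0.003,0],[0.09,0.037,-0.026,-0.003,0],[0.09,0.037,-0.026,-0.003,0],[0.09,0.037,-0.026,-0.003,0],[0.09,0.037,-0.026,-0.003,0],[0.09,0.037,-0.026,-0.003,0],[0.09,0.037,-0.026,-0.003,0],[0.09,0.037,-0.026,-0.003,0],[0.09,0,0,0,0],[0.09,0,0,0,0]],
], squeeze=40)

```text
t: 1.5
tool_pos: [0.5002, -0.1724, 0.2761]
orientation: [-3.118, -0.383, 0.002]
force: [-0.3, 0.2, 0.3]
opening: 0.0898
gripper_force: 0.0
```

Run:
```python
from plant import robot
import cv2,pickle
c=robot.read_camera("wrist");pickle.dump(c,open("w1.pkl","wb"))
cv2.imwrite("pics/w1.png",c["image"][:,:,::-1]);print(robot.read_state()["q"])
d=pickle.load(open("cams.pkl","rb"))["top"]["image"][180:265,325:460]
cv2.imwrite("pics/crop1.png",cv2.resize(d,None,fx=5.5,fy=5.5,interpolation=cv2.INTER_CUBIC)[:,:,::-1])
```

```text
[-4.30359858e-01 -7.40404521e-02  1.63227759e+00 -4.81206237e-04
  1.58446378e+00  8.97736701e-01]
```

View pics/w1.png

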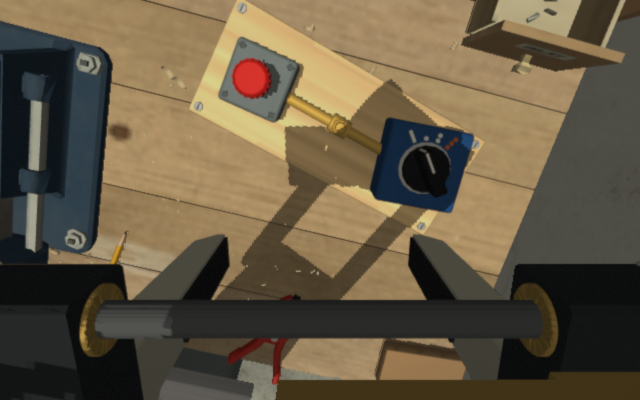

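View pics/crop1.png

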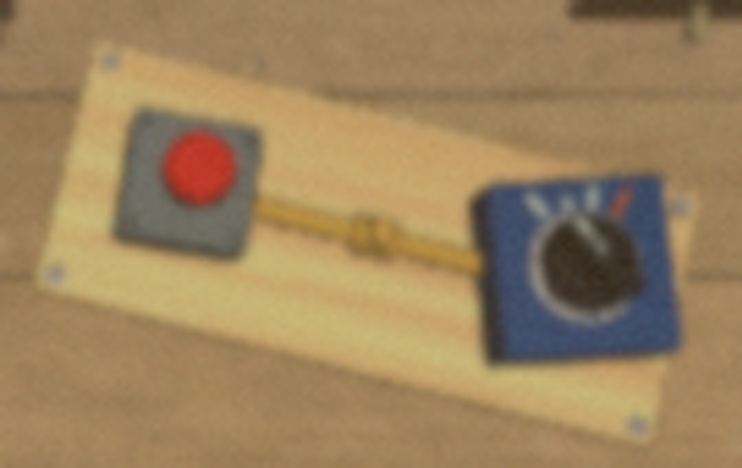

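Wrist view: red knob at (252,77), dial about (425,168) with its bar from (422,150) to (445,195), blue top roughly (388,118)–(452,212), orange dots at (452,142). The crop agrees, with the marks facing away from the robot.

Run:
```python
import pickle,cv2,numpy as np
from h import *
c=pickle.load(open("w1.pkl","rb"));im=c["image"]
print(im[125,385],im[205,440],im[190,376],im[160,380])
h=cv2.cvtColor(im,cv2.COLOR_RGB2HSV)
red=masks(im)["red"].copy();red[160:]=0
b=blob(red);(u,v),r=cv2.minEnclosingCircle(b)
print("red",u,v,r,ray(c,u,v,.085),ray(c,u,v,.075))
roi=np.zeros(im.shape[:2],bool);roi[105:225,360:490]=1
for vt in(40,70,90,110):
    m=roi&(h[...,0]>100)&(h[...,0]<125)&(h[...,1]>120)&(h[...,2]>vt)
    if m.sum()<50: continue
    hull=cv2.convexHull(blob(m));R=cv2.minAreaRect(hull)
    P=np.array([ray(c,*p,.056)[:2] for p in cv2.approxPolyDP(hull,8,True)[:,0]])
    print(vt,m.sum(),"\n",P.round(4),P.mean(0),np.linalg.norm(np.roll(P,-1,0)-P,axis=1))
    bw=np.array([ray(c,*p,.056)[:2] for p in cv2.boxPoints(R)]);print(" rect",bw.mean(0),[np.degrees(np.arctan2(*(bw[(i+1)%4]-bw[i])[::-1])).round(1) for i in range(4)],np.linalg.norm(np.roll(bw,-1,0)-bw,axis=1))
# orange dots & dial white line
o=roi&(h[...,0]<20)&(h[...,1]>130)&(h[...,2]>120)
ys,xs=np.nonzero(o);print("orange",xs.mean(),ys.mean(),len(xs),ray(c,xs.mean(),ys.mean(),.056))
w=roi&(h[...,1]<70)&(h[...,2]>130)
n,l,st,ce=cv2.connectedComponentsWithStats(w.astype(np.uint8))
for i in range(1,n):
    if st[i,4]>3: print("white",st[i],ce[i],ray(c,*ce[i],.056)[:2],ray(c,*ce[i],.0905)[:2])
cv2.imwrite("pics/crop2.png",cv2.resize(im[100:225,355:490],None,fx=4.5,fy=4.5,interpolation=cv2.INTER_CUBIC)[:,:,::-1])
```

```text
[22 27 37] [17 36 58] [15 29 45] [11 23 36]
red 250.90541076660156 78.25675964355469 20.41390037536621 [ 0.57526583 -0.09215919  0.085     ] [ 0.57539706 -0.09028474  0.075     ]
40 3823 
 [[ 0.5711 -0.2318]
 [ 0.5752 -0.3137]
 [ 0.4947 -0.3177]
 [ 0.4915 -0.2365]] [ 0.53313496 -0.27490308] [0.08202112 0.08062571 0.08124756 0.07970349]
 rect [ 0.53311832 -0.27635283] [np.float64(3.7), np.float64(-88.5), np.float64(-172.9), np.float64(90.7)] [0.08454585 0.08427686 0.08611048 0.08955469]
70 190 
 [[ 0.5754 -0.3019]
 [ 0.5752 -0.3137]
 [ 0.5622 -0.3153]] [ 0.57092286 -0.31031619] [0.01178307 0.01318527 0.01883473]
 rect [ 0.56912689 -0.31007358] [np.float64(-76.0), np.float64(-159.6), np.float64(104.0), np.float64(19.9)] [0.01106353 0.01617646 0.01119262 0.01616261]
90 156 
 [[ 0.5747 -0.3032]
 [ 0.5752 -0.3137]
 [ 0.5631 -0.315 ]] [ 0.57101041 -0.31063732] [0.01047954 0.01219257 0.01648294]
 rect [ 0.56925954 -0.31056059] [np.float64(-76.0), np.float64(-159.6), np.float64(104.0), np.float64(20.0)] [0.01006501 0.01415429 0.01016769 0.01414324]
orange nan nan 0 [nan nan nan]
white [472 140   8   9  43] [475.44186047 144.09302326] [ 0.56842295 -0.31993437] [ 0.56865243 -0.30437503]
white [418 223   7   2  11] [421.18181818 223.63636364] [ 0.47399201 -0.29336699] [ 0.48314025 -0.28031687]<stdin>:19: RuntimeWarning: Mean of empty slice.
  ret = ret.dtype.type(ret / rcount)
```

View pics/crop2.png

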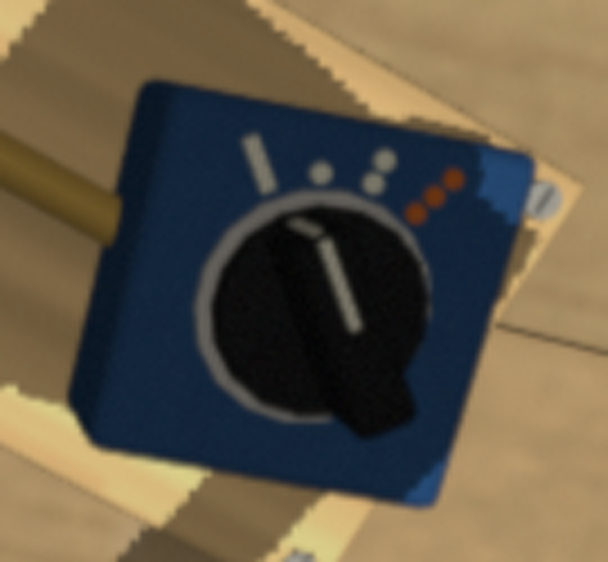

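The crop shows the bar's white line from (427,153) to (434,173), the rest mark (411,130)–(415,142), and the three orange dots (447,148)–(456,140). The ring is centred near (425,168).

Run:
```python
import pickle,numpy as np
from h import *
c=pickle.load(open("w1.pkl","rb"))
f=lambda x,y,z:ray(c,355+(x-2)/4.5,100+(y-2)/4.5,z)[:2]
ang=lambda a,b:np.arctan2(*(b-a)[::-1])
a,b=f(357,330,.0905),f(325,240,.0905);print("bar line",a,b,ang(a,b))
a,b=f(268,190,.056),f(250,135,.056);r1=(a,b);print("rest",a,b,ang(a,b))
p,q=f(416,215,.056),f(455,180,.056);print("third",p,q,ang(p,q))
# intersection of radial mark lines
d1=b-a;d2=q-p;s=np.linalg.solve(np.c_[d1,-d2],p-a);print("isect",a+s[0]*d1)
C=[f(x,y,.056) for x,y in((165,85),(533,157),(435,505))];print(C,"centre",(C[0]+C[2])/2,"edge yaw",ang(C[1],C[0])-np.pi/2,ang(C[2],C[1]),np.linalg.norm(C[0]-C[1]),np.linalg.norm(C[1]-C[2]))
print("ring",f(315,308,.056),f(315,308,.06))
T=[f(*k,.0905) for k in((300,220),(410,410),(362,435))];print("bar end corners",T, ang(T[2],T[1]))
```

```text
bar line [ 0.53389269 -0.27605748] [ 0.55015119 -0.26359959] 0.6538126277644382
rest [ 0.55560782 -0.25887525] [ 0.56625496 -0.25120741] 0.6241408762765762
third [ 0.55834254 -0.29304519] [ 0.56789193 -0.29893199] -0.5524335975817624
isect [ 0.53130497 -0.27637765]
[array([ 0.57210138, -0.22962162]), array([ 0.57694275, -0.31413412]), array([ 0.49445998, -0.3202451 ])] centre [ 0.53328068 -0.27493336] edge yaw 0.057223308894487124 0.07395286260148423 0.08465105958430427 0.0827088350131153
ring [ 0.5325803  -0.27765879] [ 0.5329994  -0.27631775]
bar end corners [array([ 0.55281427, -0.25732773]), array([ 0.52028427, -0.29247737]), array([ 0.51264527, -0.2844142 ])] -0.8124055069971184
```

shift_gripper([
  [[0.08,0.031,-0.0203,0.016,0],[0.08,0.031,-0.0203,0.016,0],[0.08,0.0305,-0.0203,0.016,0],[0.08,0,0,0.04,0],[0.08,0,0,0.04,0],[0.08,0,0,0.03,0],[0.08,0,0,0.02,0],[0.08,0,0,0.02,0],[0.08,0,0,0,0],[0.08,0,0,0,0]],
], squeeze=40)

```text
t: 2.55
tool_pos: [0.5746, -0.0932, 0.0787]
orientation: [-3.119, -0.376, 0.002]
force: [0.7, -0.3, 0.7]
opening: 0.0796
gripper_force: 0.0
```

Run:
```python
from plant import robot
import cv2,pickle
c=robot.read_camera("wrist");cv2.imwrite("pics/w2.png",c["image"][:,:,::-1])
```

```text
(no output)
```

View pics/w2.png

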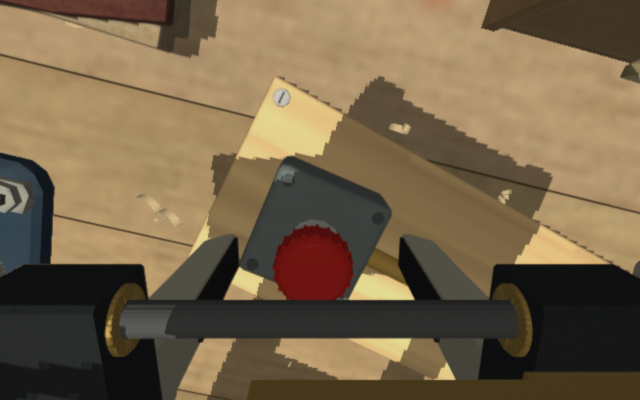

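The knob lies between the fingers at column 313 while the jaws' middle is at 319, so I shift about 2 mm to -y and close.

shift_gripper([
  [[0.05,0,-0.002,0,0],[0.03,0,0,0,0],[0.02,0,0,0,0],[0.02,0,0,0,0],[0.02,0,0,0,0],[0.02,0,0,0,0],[0.02,0,0,0,0],[0.02,0,0,0,0]],
], squeeze=45)

```text
t: 3.4
tool_pos: [0.5749, -0.0904, 0.0787]
orientation: [3.118, 0.379, 0.0]
force: [0.5, -2.1, 0.1]
opening: 0.0329
gripper_force: 45.0
```

Good grasp; pull up 24 mm plus a little.

shift_gripper([
  [[0.02,0,0,-0.003,0],[0.02,0,0,-0.003,0],[0.02,0,0,-0.003,0],[0.02,0,0,-0.003,0],[0.02,0,0,-0.003,0],[0.02,0,0,-0.003,0],[0.02,0,0,-0.003,0],[0.02,0,0,-0.003,0],[0.02,0,0,0,0],[0.02,0,0,0,0]],
])

```text
t: 4.4
tool_pos: [0.5749, -0.0904, 0.1028]
orientation: [3.118, 0.379, 0.0]
force: [1.6, -4.8, -1.9]
opening: 0.0327
gripper_force: 45.0
```

shift_gripper([
  [[0.02,0,0,-0.002,0],[0.02,0,0,0,0],[0.02,0,0,0,0]],
])

```text
t: 4.7
tool_pos: [0.5747, -0.0904, 0.1029]
orientation: [3.118, 0.379, -0.0]
force: [9.2, -6.5, -15.5]
opening: 0.0324
gripper_force: 45.0
```

shift_gripper([
  [[0.02,0,0,0.002,0],[0.05,0,0,0,0],[0.07,0,0,0,0],[0.07,0,0,0,0],[0.07,0,0,-0.03,0],[0.07,0,0,-0.04,0],[0.07,0,0,-0.03,0],[0.07,0,0,0,0]],
])

```text
t: 5.5
tool_pos: [0.5776, -0.0904, 0.2088]
orientation: [3.116, 0.379, 0.013]
force: [-0.5, -1.0, 0.8]
opening: 0.0699
gripper_force: 0.0
```

Run:
```python
import pickle,cv2,numpy as np
from plant import robot
from h import *
c=robot.read_camera("wrist")
d=pickle.load(open("cams.pkl","rb"));w=pickle.load(open("w1.pkl","rb"));t=d["top"]
A=c["image"][150:400,150:480]
B=cv2.resize(t["image"][140:200,410:490],None,fx=5,fy=5,interpolation=cv2.INTER_CUBIC)
C=cv2.resize(w["image"][0:80,450:640],None,fx=2,fy=2,interpolation=cv2.INTER_CUBIC)
o=np.zeros((560,800,3),np.uint8);o[:250,:330]=A;o[255:555,:400]=B;o[255:415,410:790]=C
o[:250,400:720]=cv2.resize(d["scene"]["image"][140:220,320:430],(320,250))
cv2.imwrite("pics/mix.png",o[:,:,::-1])
```

```text
(no output)
```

View pics/mix.png

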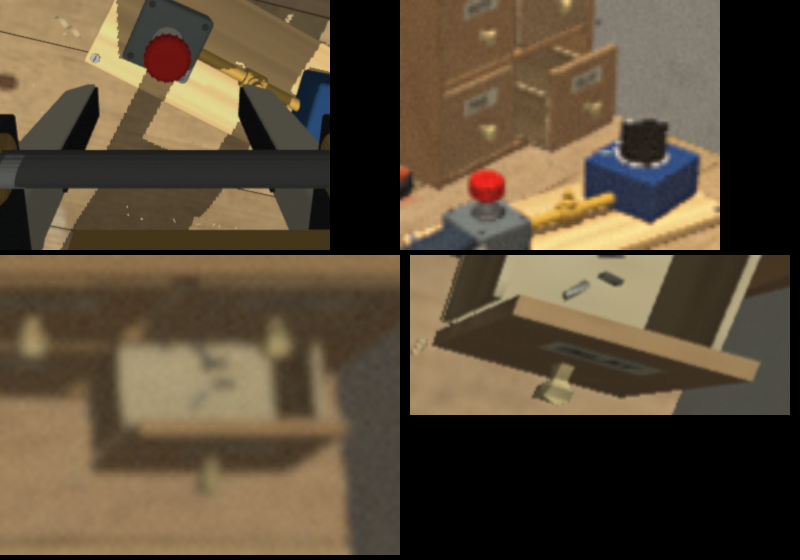

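The mix shows the open drawer front: left top corner at wrist (504,21) / top (437,174), pull tip at wrist (519,69) / top (451,187). The knob's appearance from above is clear of the fingers.

Run:
```python
import pickle,cv2,numpy as np
from plant import robot
from h import *
t=pickle.load(open("cams.pkl","rb"))["top"];w=pickle.load(open("w1.pkl","rb"))
P=lambda c:np.c_[c["R"],c["t"]]
n=lambda c,u,v:np.array([(u-c["cx"])/c["fx"],(v-c["cy"])/c["fy"]])
for a,b in(((504,21),(437.4,174)),((519,69),(451.4,186.6)),((622,60),(477,175))):
    X=cv2.triangulatePoints(P(w),P(t),n(w,*a),n(t,*b)).ravel();print(X[:3]/X[3])
c=robot.read_camera("wrist")
m=masks(c["image"])["red"].copy();m[250:]=0
(u,v),r=cv2.minEnclosingCircle(blob(m));print(u,v,r,ray(c,u,v,.109),ray(c,u,v,.085),"px dia->",2*r)
for z in(.085,.109):print(z,np.linalg.norm(ray(c,u+r,v,z)-ray(c,u-r,v,z)))
print(robot.read_state()["q"])
```

```text
[ 0.66082294 -0.27891182  0.12224911]
[ 0.64792085 -0.34197539  0.04161425]
[ 0.65822077 -0.3798156   0.12026841]
317.6705322265625 208.3527069091797 23.70926856994629 [ 0.57672928 -0.09028372  0.109     ] [ 0.56985586 -0.09199472  0.085     ] px dia-> 47.41853713989258
0.085 0.036730629790932834
0.109 0.03342295795141071
[-2.43231296e-01  1.00603475e-01  1.58818075e+00  3.42972445e-04
  1.45094292e+00  1.08543982e+00]
```

The manual's scale: turns go in shares of pi/2 rad. Converting my numbers, -0.138 rad / 1.5708 = -0.0879.

shift_gripper([
  [[0.07,-0.017,0.034,0,0],[0.07,-0.017,0.034,0,0],[0.07,-0.017,0.034,0,0],[0.07,-0.017,0.034,0,0],[0.06,-0.0173,0.0341,0,0],[0.06,0,0,0,-0.0879],[0.06,0,0,0,-0.0879],[0.06,0,0,0,-0.0872],[0.06,0,0,0.02,0],[0.06,0,0,0.02,0],[0.06,0,0,0.02,0],[0.06,0,0,0,0],[0.06,0,0,0,0]],
], squeeze=30)

```text
t: 6.9
tool_pos: [0.5318, -0.2749, 0.1412]
orientation: [-2.972, -1.01, 0.003]
force: [-0.2, 0.3, -1.0]
opening: 0.0601
gripper_force: 0.0
```

Run:
```python
from plant import robot
import cv2,pickle
c=robot.read_camera("wrist");pickle.dump(c,open("w3.pkl","wb"));cv2.imwrite("pics/w3.png",c["image"][:,:,::-1])
```

```text
(no output)
```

View pics/w3.png

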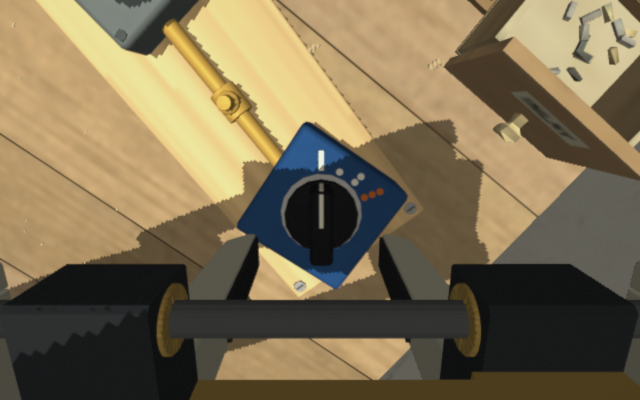

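The bar stands vertical at column 321 and the jaws' middle is at 319: aligned to about 1 mm. Lower and grip.

shift_gripper([
  [[0.05,0,0.0012,0.02,0],[0.05,0,0,0.015,0],[0.05,0,0,0.01,0],[0.05,0,0,0.006,0],[0.05,0,0,0,0],[0.03,0,0,0,0],[0.01,0,0,0,0],[0.005,0,0,0,0],[0.005,0,0,0,0],[0.005,0,0,0,0],[0.005,0,0,0,0],[0.005,0,0,0,0]],
], squeeze=45)

```text
t: 8.15
tool_pos: [0.5329, -0.2757, 0.0919]
orientation: [-2.973, -1.01, 0.001]
force: [-4.3, 4.8, 6.2]
opening: 0.0135
gripper_force: 45.0
```

To row units: 0.1 rad / 1.5708 = 0.0637.

shift_gripper([
  [[0.005,0,0,-0.001,0.0637],[0.005,0,0,0,0.0637],[0.005,0,0,0,0.0637],[0.005,0,0,0,0.0637],[0.005,0,0,0,0.0637],[0.005,0,0,0,0.0637],[0.005,0,0,0,0.0637],[0.005,0,0,0,0.0637],[0.005,0,0,0,0.0637],[0.005,0,0,0,0.0637],[0.005,0,0,0,0.0637],[0.005,0,0,0,0.0637],[0.005,0,0,0,0],[0.005,0,0,0,0]],
], squeeze=55)

```text
t: 9.55
tool_pos: [0.5328, -0.276, 0.092]
orientation: [-3.026, 0.841, 0.003]
force: [-2.6, 3.0, -1.9]
opening: 0.0138
gripper_force: 55.0
```

Run:
```python
from plant import robot
import cv2,pickle,numpy as np
c=robot.read_camera("wrist");pickle.dump(c,open("w4.pkl","wb"))
t=robot.read_camera("top");s=robot.read_state()
print("tool x angle",2*np.arctan2(s["orientation"][1],s["orientation"][0]),s["wrist_torque"],s["q"])
o=np.zeros((600,800,3),np.uint8);o[:400,:640]=c["image"]
o[400:600,:300]=cv2.resize(t["image"][185:265,340:460],(300,200),interpolation=cv2.INTER_CUBIC)
cv2.imwrite("pics/w4.png",o[:,:,::-1])
```

```text
tool x angle 5.740444715424364 [0.72425479 0.40962341 0.08121427] [-5.63489515e-01  2.48462615e-01  1.63423036e+00  2.57990595e-04
  1.26090402e+00  1.54996848e+00]
```

View pics/w4.png

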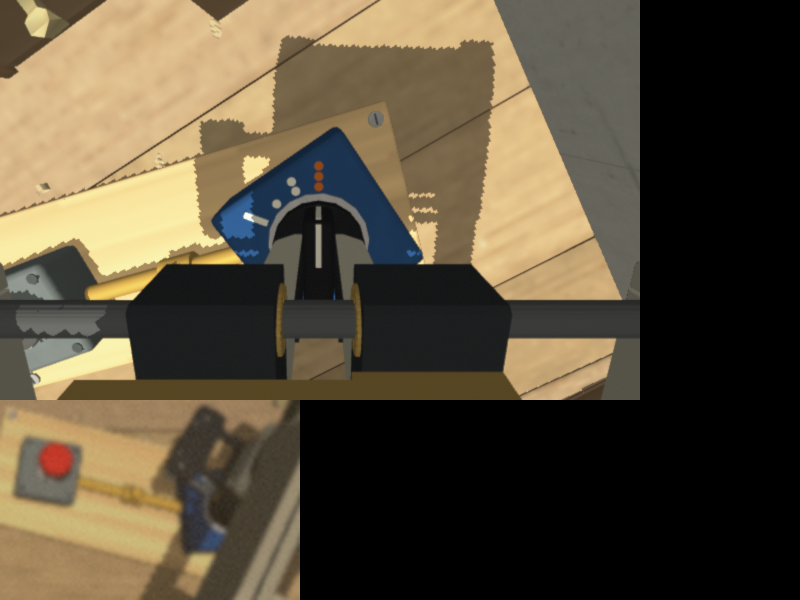

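The white pointer line (column 318) points straight at the three orange dots (column 318), and the grip is firm. I'll check that the knob is still out, then hand in.

shift_gripper([
  [[0.005,0,0,0,0],[0.005,0,0,0,0],[0.005,0,0,0,0]],
])

```text
t: 9.95
tool_pos: [0.5328, -0.276, 0.092]
orientation: [-3.025, 0.844, 0.003]
force: [-3.2, 3.9, -2.9]
opening: 0.0134
gripper_force: 55.0
```

Run:
```python
from plant import robot
import numpy as np,cv2
from h import *
c=robot.read_camera("top");m=masks(c["image"]);r=np.zeros((400,640),bool);r[195:230,345:380]=m["red"][195:230,345:380]
M=cv2.moments(blob(r));u,v=M["m10"]/M["m00"],M["m01"]/M["m00"]
print(u,v,"was 360.79 210.17")
for z in(.085,.109):
    X=np.array([.5755,-.0905,z]);p=c["R"]@X+c["t"];print(z,p[:2]/p[2]*c["fx"]+[c["cx"],c["cy"]])
w=robot.read_state();print(2*np.arctan2(w["orientation"][1],w["orientation"][0])-2*np.pi)
if v<208.2: print("closing",robot.close_job())
```

```text
361.9424778761062 208.47787610619469 was 360.79 210.17
0.085 [361.0216424  209.42374239]
0.109 [362.20906466 207.71082313]
-0.544142944318657
```

The knob's image shifted by (+1.15, -1.69) px, against a prediction of (+1.19, -1.71) px for 24 mm, so it is fully out. The threshold I set was slightly too strict, which is why the script did not hand in.

```bash
python3 -c "
from plant import robot
print(robot.close_job())"
```

```text
the job is handed in; nothing more can be done
None
```

Job handed in: the red knob is out at its stop, and the gripper is still holding the dial at the third click (the three orange dots); I never moved near the jar, plane or clamp.

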